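# Index the potter's turntable to the round stud

## Task

The bowl on the potter's turntable is to be decorated at its next position: push the turntable's lever round with the fingertips until it points at the middle of the round stud on the base plate (not the bar-shaped one), then leave it there. Do not touch the clay bowl, which rides along in the middle of the turntable, and leave the other loose things where they are.

Things in the scene. Friction and masses are not known exactly. Their poses are not given: they have to be found in the camera images.
- head (a joint): turning angle (rad) of the turntable's head about its vertical axis, positive anticlockwise seen from above; at 0 the lever points along the base plate's long middle tick (towards the robot, up to 0.45 rad either side); stops at -1.25 and +1.25. Stiff plain bearing: about 3 N sideways at the lever's post turns it, it does not spring back or coast, and it stays where it is left.
- axis (a point): centre of the head's top face, on the turning axis, 58 mm above the table. The head is a plain aluminium disc, 170 mm diameter, 15 mm thick (43 to 58 mm above the table), above a fixed round black base plate of 356 mm diameter and 14 mm height that has white tick marks round the half near the robot. The point's x axis points outward along the lever.
- lever_post (a point): middle of the upright round pale wooden post on the lever, 112 mm out from the axis: 14 mm diameter, its visible part from 55 to 95 mm above the table, this point at 74 mm. The lever is a aluminium bar, 12 mm wide and 12 mm thick (43 to 55 mm above the table), that sticks out from the head's rim. Push the post or bar from either side.
- pointer (a point): the pointed outer end of the lever, 132 mm out from the axis, 49 mm above the table; its x axis points outward along the lever, z up.
- round_stud_top (a point): centre of the top of the round steel stud fixed on the base plate, 28 mm diameter, 16 mm high, its top 30 mm above the table, 132 to 161 mm out from the axis. It is the mark to set the lever to; on the left or the right of the lever's start. The lever passes over both studs without touching them.
- bar_stud_top (a point): centre of the top of the other steel stud fixed on the base plate, a narrow bar 38 x 10 mm, 16 mm high (top 30 mm above the table), on the other side of the lever. Not to be pointed at.
- clay_bowl: fired terracotta bowl, 100 mm diameter, 44 mm high, standing loose in the middle of the head, its rim 102 mm above the table; origin at the centre of its underside. It turns with the head.
- jar: lidded white glaze jar, 52 mm diameter, 75 mm high, loose, beside the turntable's base plate; a bystander, origin at the centre of its underside.
- cutter: thin round steel cutter ring, 68 mm diameter, 22 mm high, loose, beside the base plate; a bystander, origin at the centre of its underside.
- brush: brush lying flat between the robot and the base plate, loose, crosswise; a bystander, origin at the centre of its underside.
- water_bowl: plastic bowl, 130 mm diameter, 45 mm high, loose, on the robot's left; a bystander, origin at the centre of its underside.
- slip_bowl: plastic bowl, 150 mm diameter, 45 mm high, loose, on the robot's right; a bystander, origin at the centre of its underside.
- rib: flat wooden potter's rib, 100 x 60 x 8 mm, loose, on the robot's right; a bystander, origin at the centre of its underside.
- mug: terracotta mug, 76 mm diameter, 85 mm high, loose, on the robot's left; a bystander, origin at the centre of its underside.
Mind the look-alikes: they are no part of the job. Leave any black or blue look-alike of the clay_bowl alone.

How it is judged:
By the outcome, as a careful person would: the job done as asked, in the order asked, and still so for the second after the job is handed in, with the robot touching nothing.
It also fails if it takes over 35 s, if anything falls off the work surface, if the arm or the gripper's body presses on something with over 40 N, if the wrist force passes 120 N, or if a joint passes its speed limit or range.

## Robot

A 6-joint arm with a two-finger parallel gripper is mounted at the origin on the work surface. World frame = base frame: x ahead of the robot, y to its left, z up, the work surface at z = 0. Lengths are in m, angles in rad, forces in N, time in s.
With the tool pointing down it reaches from about 0.225 to 0.875 m from the base axis. Payload 3.4 kg.
Tool frame: the origin (TCP) lies at the very end of the fingers, on their centre line; the grasp point (between the pads) lies 19 mm behind it; z points along the fingers, y is the direction in which the jaws open and shut (so a half turn about z gives the same grasp; the last joint's range is limited). The gripper opens to 85 mm and grips with 20 to 120 N. Pads are 22 mm wide; open, the fingers measure 114 mm over their backs; the gripper's body (76 mm by 85 mm) begins 54 mm behind the grasp point. The pads swing forward as they close: fully open they stand 13 mm farther back than shut.
Start: joints at [-1.446, 0.276, 1.505, -0, 1.361, -0.121], TCP at [0.14, -0.558, 0.231] pointing down, gripper open.
Joint ranges: [-2.89, 2.89], [-0.75, 2.08], [0.22, 2.7], [-1.18, 4.32], [0.11, 2.71], [-2.7, 2.7]. Speed limits (rad/s): [2.57, 2.57, 3.14, 3.14, 3.14, 3.14].

## Interface

Orientations are given as a unit quaternion [w, x, y, z].
In Python, from bench import arm gives the robot as it stands. The module is installed in compiled form; this text tells all that it offers.
- The arm moves only by the shell command python3 -m inch 'ROWS' [OPENING] [FORCE]. ROWS is JSON, a list of rows, each a list of 4 numbers: the shift along the tool's x, y, z in m, then the turn about the tool's z in degrees. In form: [[tx, ty, tz, roll], ...]. A call has 1 to 5 rows; each row is the pose to reach, as a shift and turn from the pose commanded when the call began, along the tool's axes at that moment; what a row does not reach only later rows make up. A row lasts 1/10 s, in which the tool goes at most 50 mm and 8.59 degrees, less where a joint would pass 70% of its speed; a pose out of reach is approached as far as the arm can. A call with a gripper value outside its range is refused whole. OPENING is the closure, from 0 (fully open) to 1 (shut), set as the call begins (- or left out, the last holds). The fingers move at their own pace and stop on an object; FORCE is the grip in N (left out, the last holds). Time passes only in rows, so rows that repeat a pose let the fingers close. It gives the time, the measured TCP pose, the force and the opening at its end, in the units of the state.
- arm.read_state(): the state, without advancing time (a new reading comes with each control period).
- arm.camera(name): name is "scene" or "side" or "wrist"; returns the picture (420x560x3 uint8, red, green, blue); there is no depth.
- arm.camera_info(name): a dict with "mtx" (3x3 intrinsics, pixels), "distortion" ([k1, k2, p1, p2, k3] as OpenCV has them; the pictures are not rectified), "R" (3x3) and "t" (3): a world point X has camera coordinates R X + t. Camera axes: x right, y down, z forward; pixel columns grow to the right and rows downward; lengths in m; the calibration is good to about 2 mm. A picture is of the moment at which its call begins: read the wrist's pose just before it. camera_info takes no time and is no camera call; for the wrist camera it gives the pose at the moment of the call.
- arm.finish_job(): hands the job in, once; it reports no verdict.
Trained networks look in the newest picture that a camera, given by its name, has taken for a name from the list of things; names that differ only in an ending like _2 or _b are one class to them, and where a whole thing is asked for, a point or a joint stands for the part that bears it (a point fixed in the world has none). Each returns a list of dicts, best first, with "score" (0 to 1); they miss things now and then, are a little off and sometimes report something else, mostly with a low value. They report only what shows in the picture. A call takes as long as a camera call. They do not tell look-alikes from the thing itself.
- arm.look_for(camera, query): "point" ([x, y, z] in m, in world coordinates, good to about 4 mm: the middle of the surface that is visible of it).
The state is a dict: "time": time; "q": joint angles; "dq": joint speeds; "joint_torque": joint torques, N m; "position": TCP position; "tcp_rot": TCP orientation; "ft_force": force on the tool from outside, world axes, zero at the start; "ft_torque": the same for the moment, N m; "width": finger opening in m.
Only numpy, scipy, OpenCV 4.12 (cv2) and the standard library are available. Lean on these libraries where they do the work, as an engineer would, in place of code of your own. Each camera call takes 0.05 s, during which the arm holds its last target.

## Working session

There is one attempt and no reset: what is moved stays moved. The work goes in short steps, Python scripts to look and compute and a shell command to move; the robot and the scene stay as the last step left them, time stands still between calls to the robot, and variables do not carry over. Pictures are saved under pics/ and viewed, and the job is handed in when it is done.

```bash
mkdir -p pics; python3 - <<'E'
from bench import arm
import cv2
print(arm.read_state())
for n in ("scene","side"):
    cv2.imwrite(f"pics/{n}0.png",cv2.cvtColor(arm.camera(n),cv2.COLOR_RGB2BGR))
    for q in ("axis","lever_post","pointer","round_stud_top","bar_stud_top","clay_bowl","jar","cutter","brush"):
        print(n,q,[(round(d['score'],2),[round(float(v),3) for v in d['point']]) for d in arm.look_for(n,q)[:3]])
E
```

```text
{'time': 0.0, 'q': array([-1.44602550e+00,  2.76631057e-01,  1.50616616e+00, -3.16806435e-05,
        1.36073925e+00, -1.20974289e-01]), 'dq': array([ 4.51975889e-04, -1.62436896e-03, -7.78394752e-04,  9.25934533e-05,
        7.27969109e-04,  1.41050846e-03]), 'joint_torque': array([ 1.01680867e-03, -4.16759455e+01, -2.45801353e+01, -3.10552459e-04,
        1.08214360e-02, -1.51231955e-06]), 'position': array([ 0.13981366, -0.55716791,  0.23040602]), 'tcp_rot': array([-9.71872032e-04,  9.92459784e-01,  1.22566845e-01, -1.73338233e-05]), 'ft_force': array([ 0.49385783, -0.02573745, -1.20127733]), 'ft_torque': array([0.03845763, 0.07293363, 0.0449665 ]), 'width': 0.08553168216501142}
scene axis [(0.71, [0.662, 0.053, 0.058])]
scene lever_post [(0.68, [0.662, 0.047, 0.059])]
scene pointer [(0.81, [0.659, 0.05, 0.058])]
scene round_stud_top [(0.57, [0.492, 0.031, 0.03])]
scene bar_stud_top [(0.57, [0.565, 0.203, 0.027])]
scene clay_bowl [(0.88, [0.622, 0.09, 0.087]), (0.85, [0.754, -0.257, 0.024]), (0.57, [0.298, 0.24, 0.026])]
scene jar [(0.73, [0.665, 0.052, 0.056]), (0.63, [0.639, 0.297, 0.051])]
scene cutter [(0.82, [0.493, -0.11, 0.014]), (0.31, [0.663, 0.051, 0.059])]
scene brush [(0.68, [0.428, 0.159, 0.019]), (0.46, [0.658, 0.046, 0.057])]
side axis []
side lever_post [(0.73, [0.615, 0.048, 0.054])]
side pointer [(0.58, [0.615, 0.048, 0.059]), (0.34, [0.393, -0.457, 0.017])]
side round_stud_top [(0.23, [0.429, 0.507, 0.025])]
side bar_stud_top [(0.57, [0.56, 0.193, 0.025]), (0.52, [0.636, 0.104, 0.084])]
side clay_bowl [(0.77, [0.311, 0.251, 0.028]), (0.66, [0.779, -0.245, 0.031]), (0.57, [0.635, 0.101, 0.084])]
side jar [(0.84, [0.624, 0.3, 0.045])]
side cutter [(0.56, [0.492, -0.112, 0.009]), (0.23, [0.635, -0.464, 0.007])]
side brush [(0.88, [0.425, 0.155, 0.017])]
```

View pics/scene0.png

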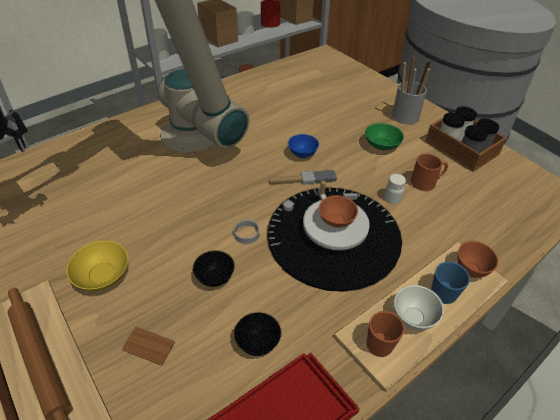

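View pics/side0.png

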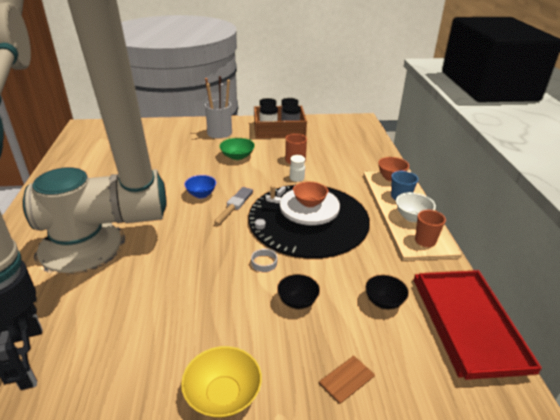

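The turntable (base plate about (335,237) in scene) carries the terracotta bowl at (338,211). The post shows near (322,188), with candidate studs at (289,206) and (350,196). I'll enlarge that part.

```bash
cat > h.py <<'E'
import numpy as np,cv2
from bench import arm
def ray(n,uv,z,ci=None):
    ci=ci or arm.camera_info(n); K=np.array(ci["mtx"]);D=np.array(ci["distortion"]);R=np.array(ci["R"]);t=np.array(ci["t"])
    p=cv2.undistortPoints(np.array(uv,float).reshape(-1,1,2),K,D).reshape(-1,2)
    d=np.c_[p,np.ones(len(p))]@R; c=-R.T@t
    return c+d*((z-c[2])/d[:,2])[:,None]
def proj(n,X,ci=None):
    ci=ci or arm.camera_info(n)
    return cv2.projectPoints(np.array(X,float).reshape(-1,3),cv2.Rodrigues(np.array(ci["R"]))[0],np.array(ci["t"]),np.array(ci["mtx"]),np.array(ci["distortion"]))[0].reshape(-1,2)
def circ(P):
    A=np.c_[2*P[:,:2],np.ones(len(P))];s=np.linalg.lstsq(A,(P[:,:2]**2).sum(1),rcond=None)[0]
    return s[:2],np.sqrt(s[2]+s[0]**2+s[1]**2)
E
python3 - <<'E'
from h import *
a=cv2.imread("pics/scene0.png")[165:295,255:415];cv2.imwrite("pics/sc.png",cv2.resize(a,None,fx=4.6,fy=4.6,interpolation=cv2.INTER_CUBIC))
a=cv2.imread("pics/side0.png")[165:265,235:385];cv2.imwrite("pics/sd.png",cv2.resize(a,None,fx=5,fy=5,interpolation=cv2.INTER_CUBIC))
E
```

```text
(no output)
```

View pics/sc.png

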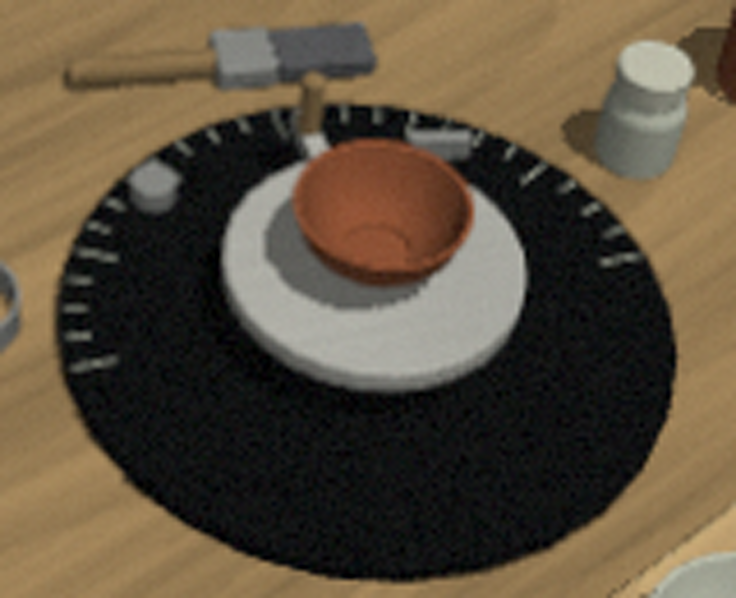

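View pics/sd.png

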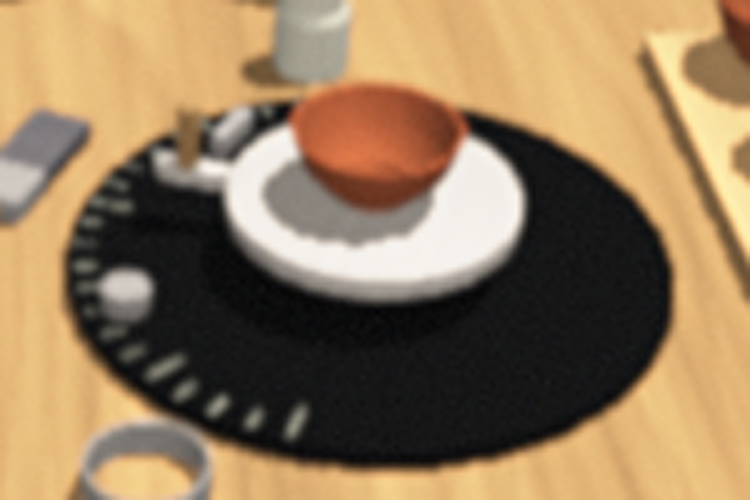

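Candidates for the mark: the round stud, at scene (289,205) / side (260,223), and the bar stud, at scene (350,195) / side (281,190). The round one is a cylinder and the bar is an oblong block, so the target is (289,205). I'll work out the geometry from picked edge points.

```bash
python3 - <<'E'
from h import *
from scipy.optimize import least_squares
def S(l): return np.array(l)/4.6+[255,165]-0.4
def D(l): return np.array(l)/5+[235,165]-0.4
def fit(P,r):
    s=least_squares(lambda c:np.hypot(*(P[:,:2]-c).T)-r,P[:,:2].mean(0)); return s.x,np.sqrt((s.fun**2).mean())
for n,f,disc,base,stud,bar,post in (("scene",S,[(222,250),(525,265),(242,320),(290,355),(350,377),(450,370),(500,330)],[(57,310),(675,345),(400,578),(125,478),(250,556),(560,545),(640,460),(600,195),(80,235)],(155,178),(439,134),(314,78)),
  ("side",D,[(224,205),(527,210),(245,250),(290,280),(380,294),(460,275),(510,245),(500,160)],[(67,265),(672,280),(400,463),(250,435),(560,430),(640,370),(610,190),(130,365)],(127,283),(233,125),(189,112))):
    print(n,"disc",fit(ray(n,f(disc),.058),.085),circ(ray(n,f(disc),.058)))
    c,e=fit(ray(n,f(base),.014),.178);print("base",c,e)
    for nm,p,z in(("round",stud,.03),("bar",bar,.03),("post",post,.095)):
        X=ray(n,f([p]),z)[0];v=X[:2]-c;print(nm,X.round(4),"r",np.hypot(*v).round(4),"ang",np.arctan2(v[1],v[0]).round(3))
E
```

```text
scene disc (array([0.6357072 , 0.07574071]), np.float64(0.0013869350769392611)) (array([0.63617686, 0.07537559]), np.float64(0.08453647283654755))
base [0.63856715 0.07563112] 0.0027737334368798106
round [0.4901 0.037  0.03  ] r 0.1534 ang -2.887
bar [0.5625 0.2019 0.03  ] r 0.1473 ang 2.113
post [0.5302 0.1208 0.095 ] r 0.1174 ang 2.746
side disc (array([0.63188067, 0.06824266]), np.float64(0.0030532234513757825)) (array([0.63140367, 0.07080352]), np.float64(0.08748701471345777))
base [0.63230904 0.07590835] 0.0047545296806608475
round [0.4901 0.0382 0.03  ] r 0.1471 ang -2.883
bar [0.564  0.1987 0.03  ] r 0.1406 ang 2.079
post [0.5299 0.1127 0.095 ] r 0.1089 ang 2.796
```

```bash
python3 -m inch '[[0.034,-0.035,0,0],[0.068,-0.07,0,0],[0.102,-0.105,0,0],[0.136,-0.14,0,0],[0.17,-0.175,0,0]]' 1 40
```

```text
time: 1.5
position: [0.2628, -0.345, 0.2314]
tcp_rot: [0.0, 0.993, 0.122, 0.0]
ft_force: [1.1, -0.3, 0.3]
width: 0.0122
```

```bash
python3 -m inch '[[0.034,-0.035,0,0],[0.068,-0.07,0,0],[0.102,-0.105,0,0],[0.136,-0.14,0,0],[0.17,-0.175,0,0]]'; python3 -m inch '[[0.034,-0.035,0,0],[0.068,-0.07,0,0],[0.102,-0.105,0,0],[0.136,-0.14,0,0],[0.17,-0.175,0,0]]'
python3 - <<'E'
from h import *
print(arm.read_state()['position'],arm.read_state()['time'])
ci=arm.camera_info("wrist");a=arm.camera("wrist");cv2.imwrite("pics/w1.png",cv2.cvtColor(a,cv2.COLOR_RGB2BGR))
np.save("w1.npy",ci,allow_pickle=True)
E
```

```text
time: 2.0
position: [0.3852, -0.1338, 0.2317]
tcp_rot: [0.0, 0.992, 0.122, 0.001]
ft_force: [0.3, -0.2, 0.5]
width: -0.0001
time: 2.5
position: [0.5076, 0.0776, 0.2315]
tcp_rot: [0.0, 0.992, 0.123, 0.0]
ft_force: [0.4, -0.9, 0.9]
width: -0.0
[0.50756561 0.07760182 0.23151506] 2.5
```

View pics/w1.png

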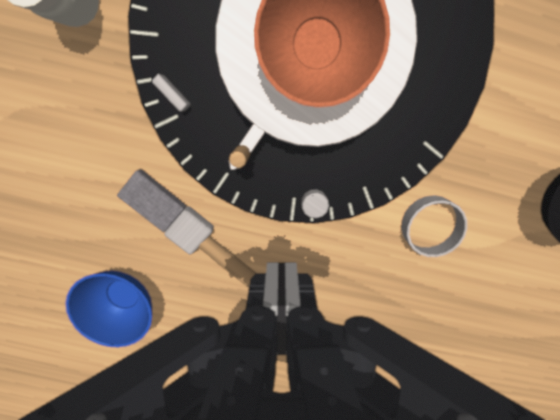

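The wrist view shows the head at about (316,45), the post top at (238,158), the round stud at (315,203), and the bar stud at (170,92). The brush lies between the base plate and the fingers.

```bash
python3 - <<'E'
from h import *
from scipy.optimize import least_squares
ci=np.load("w1.npy",allow_pickle=True).item()
im=cv2.imread("pics/w1.png");cv2.imwrite("pics/w1c.png",cv2.resize(im[60:260,130:390],None,fx=3,fy=3,interpolation=cv2.INTER_CUBIC))
def fit(P,r):
    s=least_squares(lambda c:np.hypot(*(P[:,:2]-c).T)-r,P[:,:2].mean(0)); return s.x,np.sqrt((s.fun**2).mean())
g=im.astype(int)
# disc edge: rays from disc centre outward, last bright grey -> dark
uv0=np.array([316,45.]);E=[]
for a in np.radians(np.r_[10:100:4,135:170:4]):
    r=np.arange(80,125,.5);p=uv0+np.outer(r,[np.cos(a),np.sin(a)])
    p=p[(p[:,1]>0)]
    v=cv2.remap(im,p[:,0].astype(np.float32)[None],p[:,1].astype(np.float32)[None],cv2.INTER_LINEAR)[0].mean(1)
    k=np.where((v[:-1]>90)&(v[1:]<=90))[0]
    if len(k):E.append(p[k[-1]])
E=np.array(E);P=ray("wrist",E,.0505,ci)
for z in(.043,.0505,.058): print("disc",z,fit(ray("wrist",E,z,ci),.085),circ(ray("wrist",E,z,ci)))
B=[]
for a in np.radians(np.r_[-10:30:4,60:170:3]):
    r=np.arange(150,215,.5);p=uv0+np.outer(r,[np.cos(a),np.sin(a)]);p=p[p[:,1]>0]
    hsv=cv2.cvtColor(im,cv2.COLOR_BGR2HSV)
    v=cv2.remap(hsv,p[:,0].astype(np.float32)[None],p[:,1].astype(np.float32)[None],cv2.INTER_NEAREST)[0].astype(int)
    wood=(v[:,1]>70)&(v[:,2]>100)
    k=np.where(wood)[0]
    if len(k):B.append(p[k[0]])
P=ray("wrist",B,.014,ci);c,e=fit(P,.178);k=abs(np.hypot(*(P[:,:2]-c).T)-.178)<.004
print("base",fit(P[k],.178),k.sum(),circ(P[k]))
for nm,p,z in(("round",(315,200),.03),("bar",(170,92),.03),("post",(237.5,159),.095),("tick",(222,183),.014)):
    print(nm,ray("wrist",[p],z,ci)[0].round(4))
for q in("axis","lever_post","pointer","round_stud_top"):
    print(q,[(round(d['score'],2),np.round(d['point'],3)) for d in arm.look_for("wrist",q)[:2]])
E
```

```text
disc 0.043 (array([0.63141398, 0.07747463]), np.float64(0.001842348191255375)) (array([0.63710106, 0.07901238]), np.float64(0.08944964841961262))
disc 0.0505 (array([0.63285886, 0.07860752]), np.float64(0.00099564515096311)) (array([0.63597096, 0.07944276]), np.float64(0.08742520186895757))
disc 0.058 (array([0.63432586, 0.07973558]), np.float64(0.00026334401082088503)) (array([0.63484085, 0.07987315]), np.float64(0.0854007553183045))
base (array([0.63647172, 0.08068536]), np.float64(0.0010802373268375528)) 47 (array([0.63436008, 0.07986337]), np.float64(0.17619184038915453))
round [0.495  0.0382 0.03  ]
bar [0.565  0.2018 0.03  ]
post [0.5306 0.1206 0.095 ]
tick [0.4847 0.138  0.014 ]
axis [(0.65, array([0.596, 0.088, 0.059]))]
lever_post [(0.91, array([0.595, 0.086, 0.058]))]
pointer [(0.96, array([0.593, 0.081, 0.06 ]))]
round_stud_top []
```

View pics/w1c.png

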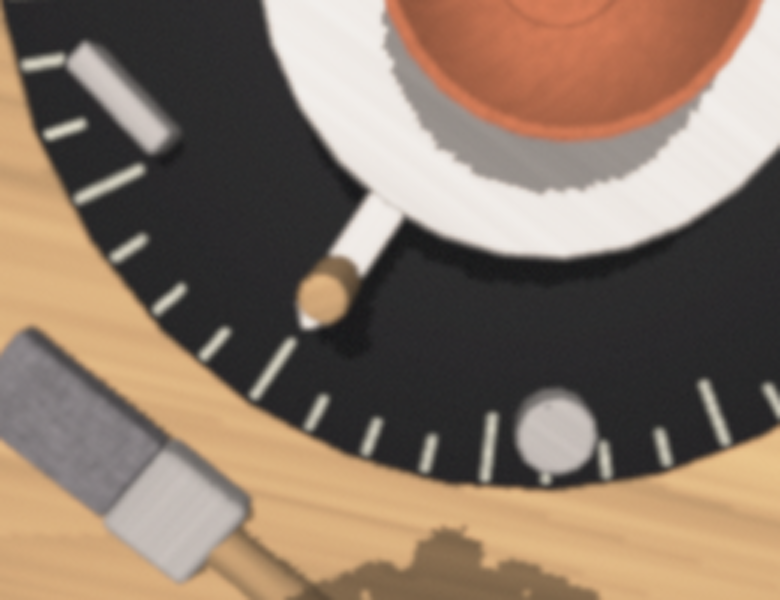

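Both wrist-view circle fits put the axis at (0.6345, 0.080). The post sits at (0.5306, 0.1206), r = 0.1115, which agrees with the given 112 mm. The stud's top centre is nearer (315,204.5), so I'll recompute it. I'll go to the far (+y) side of the post.

```bash
python3 -m inch '[[0.019,-0.04,0,0],[0.037,-0.081,0,0],[0.037,-0.081,0.04,0],[0.037,-0.081,0.08,0],[0.037,-0.081,0.08,0]]'
python3 - <<'E'
from h import *
ci=np.load("w1.npy",allow_pickle=True).item()
im=cv2.imread("pics/w1.png")
X=ray("wrist",[(315.2,204.3)],.03,ci)[0];v=X[:2]-[.6345,.08];print(X,np.hypot(*v),np.degrees(np.arctan2(v[1],v[0]))%360)
# check: project stud-top circle
th=np.linspace(0,6.28,40);C=np.c_[X[0]+.014*np.cos(th),X[1]+.014*np.sin(th),0*th+.03]
o=cv2.resize(im[160:240,270:370],None,fx=6,fy=6,interpolation=cv2.INTER_CUBIC)
for u in (proj("wrist",C,ci)-[270,160]+.5)*6-.5: cv2.circle(o,tuple(int(k) for k in u),1,(0,0,255),-1)
cv2.imwrite("pics/stud.png",o)
cv2.imwrite("pics/w2.png",cv2.cvtColor(arm.camera("wrist"),cv2.COLOR_RGB2BGR))
E
```

```text
time: 3.25
position: [0.5182, 0.1609, 0.1467]
tcp_rot: [0.001, 0.993, 0.122, -0.006]
ft_force: [-0.1, -1.0, 0.0]
width: -0.0001
[0.4905047  0.03672246 0.03      ] 0.15035821184679407 196.72806060762537
```

View pics/stud.png

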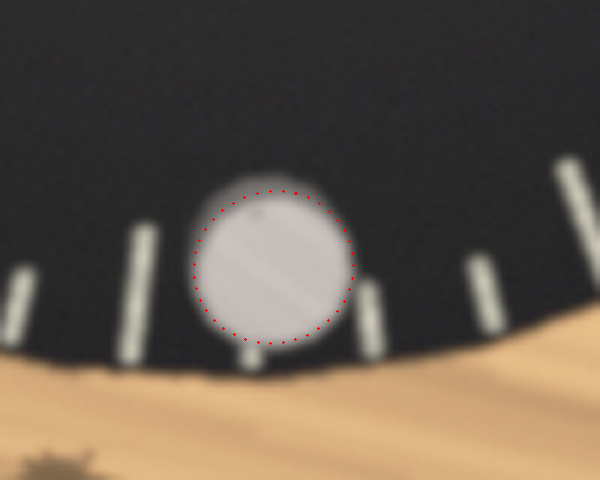

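View pics/w2.png

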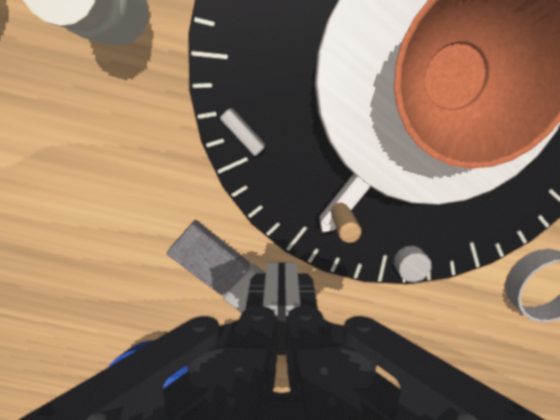

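Stud direction from the axis is 196.7° (r about 0.150, in range), and the lever now points at about 158.7°. That makes the turn about +38°. I'll descend beside the post.

```bash
python3 -m inch '[[0,0,0.03,0],[0,0,0.06,0],[0,0,0.083,0],[0,0,0.083,0]]'; python3 - <<'E'
from h import *
print(arm.read_state()['position'],arm.read_state()['ft_force'])
cv2.imwrite("pics/w3.png",cv2.cvtColor(arm.camera("wrist"),cv2.COLOR_RGB2BGR))
a=arm.camera("scene")[150:260,250:410];cv2.imwrite("pics/s3.png",cv2.cvtColor(cv2.resize(a,None,fx=4.5,fy=4.5,interpolation=cv2.INTER_CUBIC),cv2.COLOR_RGB2BGR))
E
```

```text
time: 3.7
position: [0.5224, 0.1617, 0.068]
tcp_rot: [0.0, 0.993, 0.122, -0.001]
ft_force: [-0.2, -0.3, 0.5]
width: 0.0
[0.52238742 0.1617092  0.06796727] [-0.16946595 -0.3031123   0.4900944 ]
```

View pics/w3.png

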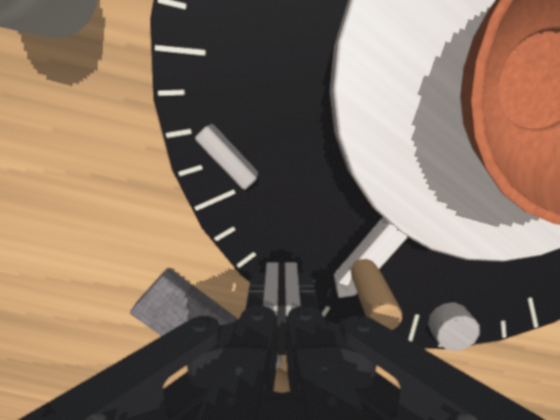

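View pics/s3.png

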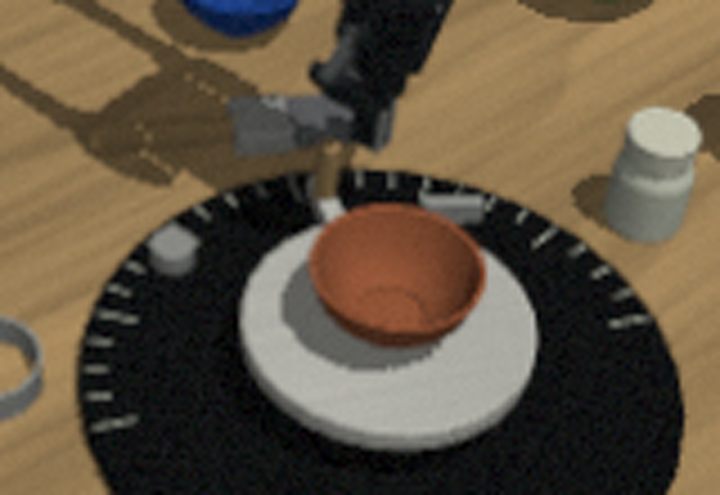

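The finger is beside the post, tip at z = 0.068, touching nothing. I'll push towards -y.

```bash
python3 -m inch '[[-0.002,0.01,0.001,0],[-0.005,0.02,0.002,0],[-0.007,0.03,0.002,0],[-0.01,0.04,0.002,0],[-0.012,0.05,0.002,0]]'; cat > look.py <<'E'
from h import *
import sys
k=sys.argv[1]
s=arm.read_state();print(s['time'],s['position'],s['ft_force'])
ci=arm.camera_info("wrist");np.save(f"w{k}.npy",ci,allow_pickle=True)
cv2.imwrite(f"pics/w{k}.png",cv2.cvtColor(arm.camera("wrist"),cv2.COLOR_RGB2BGR))
E
python3 look.py 4
```

```text
time: 4.3
position: [0.5206, 0.1116, 0.0663]
tcp_rot: [-0.001, 0.993, 0.122, -0.003]
ft_force: [-5.0, 4.7, 0.4]
width: -0.0003
4.3 [0.52055628 0.11160539 0.06631181] [-5.01794177  4.70771211  0.35513497]
```

View pics/w4.png

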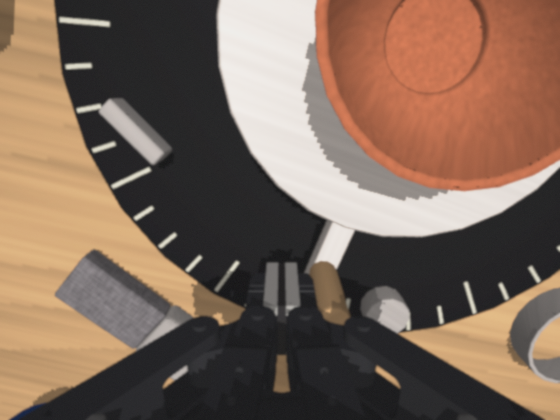

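```bash
python3 - <<'E'
from h import *
ci=np.load("w4.npy",allow_pickle=True).item()
im=cv2.imread("pics/w4.png")
o=cv2.resize(im[200:340,230:420],None,fx=4,fy=4,interpolation=cv2.INTER_CUBIC)
ax=np.array([.6345,.08])
for a,c in((168,(0,0,255)),(172,(0,255,0)),(176,(255,0,0))):
    u=np.array([np.cos(np.radians(a)),np.sin(np.radians(a))]);n=np.array([-u[1],u[0]])
    for s in(-.006,.006):
        L=proj("wrist",[[*(ax+r*u+s*n),.055] for r in(.085,.128)],ci)
        L=((L-[230,200])*4).astype(int);cv2.line(o,tuple(map(int,L[0])),tuple(map(int,L[1])),c,1)
cv2.imwrite("pics/w4o.png",o)
E
```

```text
(no output)
```

View pics/w4o.png

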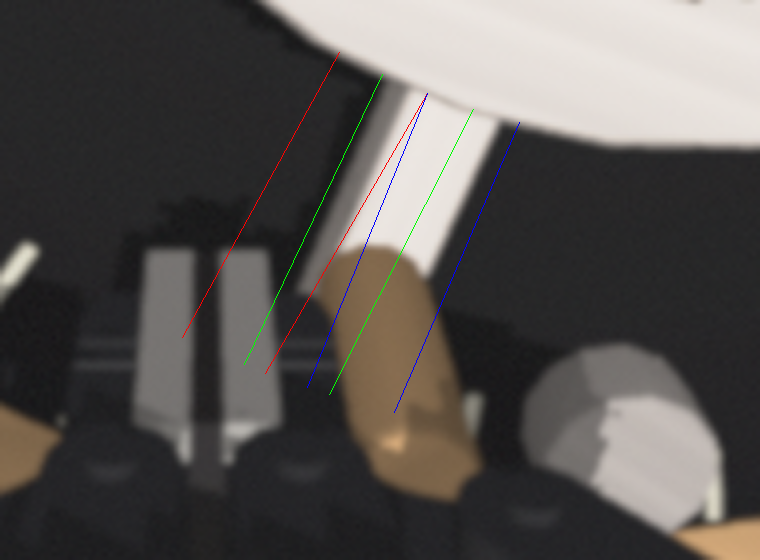

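The lever is at about 175° (between the blue and green overlays). The centre-to-post offset is 21.7 mm, so the final TCP y should be about 0.069. I'll push to about 4 mm short of that, then lift and look.

```bash
python3 -m inch '[[-0.002,0.009,0,0],[-0.004,0.018,0,0],[-0.006,0.027,0,0],[-0.008,0.037,0,0],[-0.008,0.037,0,0]]'; cat > ov.py <<'E'
from h import *
import sys
k=sys.argv[1]; A=list(map(float,sys.argv[2:5])); x0,y0,x1,y1=map(int,sys.argv[5:9])
ci=np.load(f"w{k}.npy",allow_pickle=True).item(); im=cv2.imread(f"pics/w{k}.png")
f=min(780/(x1-x0),580/(y1-y0))
o=cv2.resize(im[y0:y1,x0:x1],None,fx=f,fy=f,interpolation=cv2.INTER_CUBIC)
ax=np.array([.6345,.08])
for a,c in zip(A,((0,0,255),(0,255,0),(255,0,0))):
    u=np.array([np.cos(np.radians(a)),np.sin(np.radians(a))]);n=np.array([-u[1],u[0]])
    for s in(-.006,.006):
        L=(proj("wrist",[[*(ax+r*u+s*n),.055] for r in(.085,.128)],ci)+.5-[x0,y0])*f
        cv2.line(o,tuple(map(int,L[0])),tuple(map(int,L[1])),c,1)
cv2.imwrite(f"pics/w{k}o.png",o)
E
python3 look.py 5; python3 ov.py 5 192 195 198 200 160 420 340
```

```text
time: 4.85
position: [0.5262, 0.072, 0.0667]
tcp_rot: [0.001, 0.993, 0.122, 0.001]
ft_force: [0.0, -0.4, -0.7]
width: -0.0001
4.85 [0.52623569 0.0720124  0.06665274] [ 0.00321352 -0.41206829 -0.72631621]
```

View pics/w5o.png

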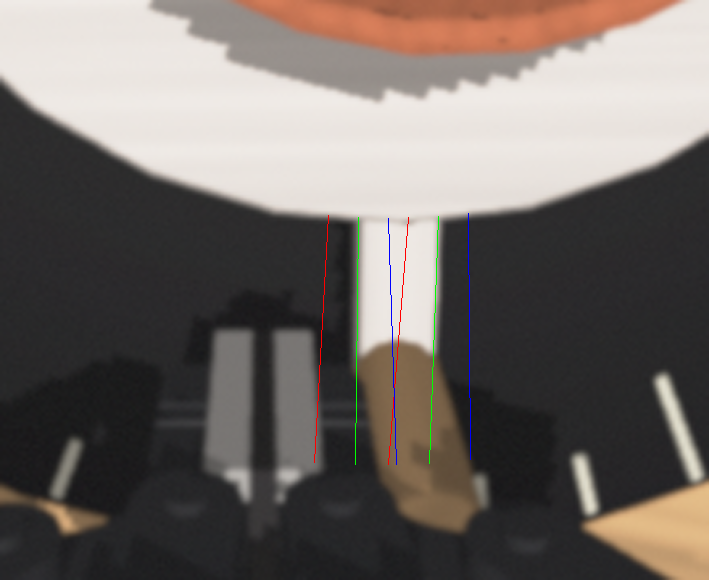

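The overlay puts the lever at about 195° with the wrist force near zero, so it is close. The stud is hidden from here. I'll back off, lift, and measure lever against stud in one picture.

```bash
python3 -m inch '[[0,-0.012,0,0],[0,-0.02,-0.02,0],[0,-0.02,-0.065,0],[-0.01,-0.01,-0.11,0],[-0.02,-0.005,-0.15,0]]'; python3 -m inch '[[0,0,0,0],[0,0,0,0]]'; python3 look.py 6; python3 ov.py 6 194 196.7 199 180 80 400 260
```

```text
time: 5.4
position: [0.5048, 0.0744, 0.2186]
tcp_rot: [0.0, 0.992, 0.123, 0.001]
ft_force: [1.3, 0.2, -0.2]
width: -0.0005
time: 5.6
position: [0.5048, 0.0745, 0.2175]
tcp_rot: [0.0, 0.992, 0.123, 0.002]
ft_force: [-0.1, 0.3, -0.2]
width: -0.0001
5.6 [0.50479874 0.07452876 0.21750154] [-0.11196476  0.25317828 -0.24116849]
```

View pics/w6.png

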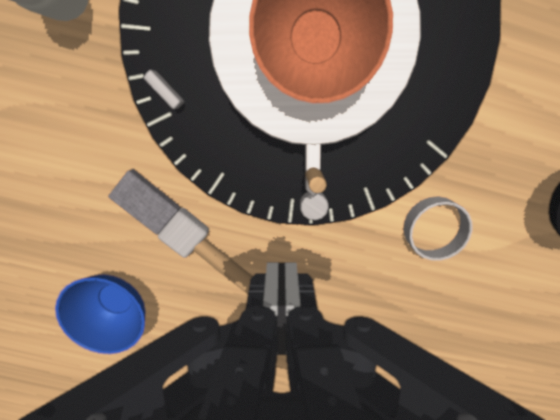

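View pics/w6o.png

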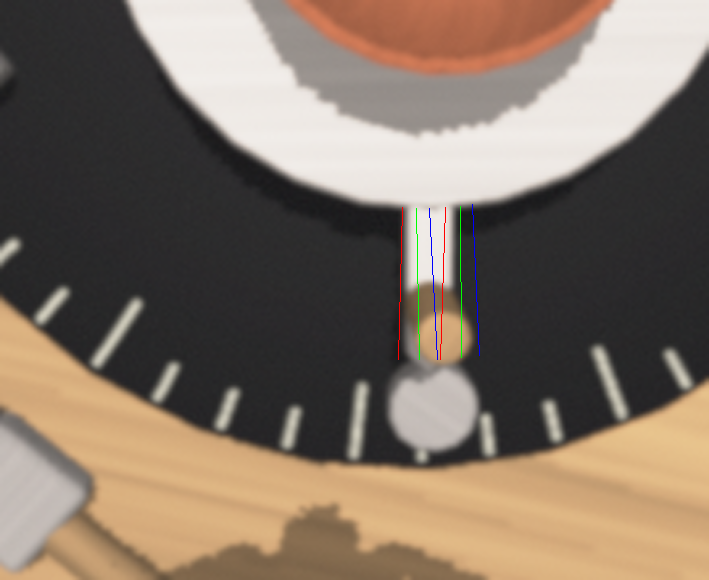

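```bash
python3 - <<'E'
from h import *
from scipy.optimize import least_squares
def fit(P,r):
    s=least_squares(lambda c:np.hypot(*(P[:,:2]-c).T)-r,P[:,:2].mean(0)); return s.x,np.sqrt((s.fun**2).mean())
for k,uv0,post,stud in((1,(316,45.),(237.5,159),(315.1,204.9)),(6,(315,38.),(317.3,184.2),(313.9,206.4))):
    ci=np.load(f"w{k}.npy",allow_pickle=True).item();im=cv2.imread(f"pics/w{k}.png");E=[]
    for a in np.radians(np.r_[15:78:3,102:165:3]):
        r=np.arange(80,125,.25);p=np.array(uv0)+np.outer(r,[np.cos(a),np.sin(a)])
        v=cv2.remap(im,p[:,0].astype(np.float32)[None],p[:,1].astype(np.float32)[None],cv2.INTER_LINEAR)[0].mean(1)
        j=np.where((v[:-1]>100)&(v[1:]<=100))[0]
        if len(j):E.append(p[j[-1]])
    P=ray("wrist",E,.058,ci);
    for _ in range(3):
        c,e=fit(P,.085);P=P[abs(np.hypot(*(P[:,:2]-c).T)-.085)<.0015]
    print(k,"axis",c,e,len(P))
    for nm,q,z in(("post",post,.095),("stud",stud,.03)):
        X=ray("wrist",[q],z,ci)[0]
        for cc in(c,np.array([.6345,.08])):
            v=X[:2]-cc;print(nm,X.round(4),np.hypot(*v).round(4),(np.degrees(np.arctan2(v[1],v[0]))%360).round(2))
    if k==6:
        # bar edges rows 146..165
        g=im.mean(2);c2=[]
        for y in range(148,166,2):
            row=g[y,290:340];w=np.clip(row-130,0,None);xs=290+(w*np.arange(50)).sum()/w.sum();c2.append((xs,y))
        B=ray("wrist",c2,.055,ci);print(np.array(c2).round(1).tolist())
        d=np.polyfit(B[:,0],B[:,1],1);print("bar dir",np.degrees(np.arctan(d[0]))+180)
        for b in(B[0],B[4],B[-1]):
            v=b[:2]-c;print(np.hypot(*v).round(4),(np.degrees(np.arctan2(v[1],v[0]))%360).round(2))
E
```

```text
1 axis [0.63435557 0.07971002] 0.00017759650352540206 39
post [0.5306 0.1206 0.095 ] 0.1115 158.49
post [0.5306 0.1206 0.095 ] 0.1115 158.66
stud [0.4898 0.0366 0.03  ] 0.1508 196.59
stud [0.4898 0.0366 0.03  ] 0.151 196.68
6 axis [0.63436907 0.07971633] 0.00020559385553339278 42
post [0.5268 0.0507 0.095 ] 0.1114 195.09
post [0.5268 0.0507 0.095 ] 0.1116 195.21
stud [0.4897 0.0369 0.03  ] 0.1508 196.5
stud [0.4897 0.0369 0.03  ] 0.1511 196.59
[[312.9, 148.0], [312.8, 150.0], [312.8, 152.0], [312.8, 154.0], [312.8, 156.0], [312.8, 158.0], [312.8, 160.0], [312.8, 162.0], [312.7, 164.0]]
bar dir 195.244342644173
0.0885 194.92
0.0956 194.96
0.1028 194.97
```

Lever 195.0°, stud 196.55°: about 1.5° (3 mm at the post) short. I'll go back down on the same side and push slowly.

```bash
python3 -m inch '[[0.011,-0.013,0.03,0],[0.021,-0.016,0.07,0],[0.021,-0.016,0.11,0],[0.021,-0.016,0.149,0],[0.021,-0.016,0.149,0]]'; python3 -m inch '[[0,0,0,0],[0,0,0,0]]'
```

```text
time: 6.15
position: [0.5147, 0.0947, 0.0609]
tcp_rot: [-0.001, 0.992, 0.123, -0.008]
ft_force: [-0.5, 0.1, 1.1]
width: 0.0001
time: 6.35
position: [0.522, 0.0947, 0.0686]
tcp_rot: [0.0, 0.992, 0.123, 0.001]
ft_force: [-0.6, -0.7, -0.0]
width: -0.0003
```

```bash
python3 -m inch '[[0,0.007,0,0],[-0.001,0.014,0,0],[-0.002,0.018,0,0],[-0.002,0.021,0,0],[-0.002,0.021,0,0]]'; python3 -m inch '[[0,0.001,0,0],[0,0.002,0,0],[0,0.002,0,0],[0,0.002,0,0]]'; python3 -m inch '[[0,0.001,0,0],[0,0.001,0,0],[0,0.001,0,0]]'
```

```text
time: 6.85
position: [0.5241, 0.073, 0.0676]
tcp_rot: [0.0, 0.993, 0.122, 0.0]
ft_force: [0.5, -0.2, 0.2]
width: -0.0001
time: 7.25
position: [0.5242, 0.0718, 0.0672]
tcp_rot: [0.0, 0.992, 0.123, -0.0]
ft_force: [-0.2, -0.7, 0.1]
width: -0.0001
time: 7.55
position: [0.5244, 0.0711, 0.0672]
tcp_rot: [-0.0, 0.992, 0.123, -0.0]
ft_force: [-0.9, 2.0, -0.6]
width: 0.0003
```

Contact starts at y ≈ 0.071. I'll push 3 mm more.

```bash
python3 -m inch '[[0,0.001,0,0],[0,0.002,0,0],[0,0.003,0,0],[0,0.003,0,0],[0,0.003,0,0]]';  python3 look.py 7; python3 ov.py 7 195 196.6 198 200 160 420 340
```

```text
time: 8.05
position: [0.5251, 0.0677, 0.0672]
tcp_rot: [0.0, 0.992, 0.123, -0.0]
ft_force: [-0.8, 2.4, -0.1]
width: -0.0
8.05 [0.52513917 0.06771274 0.06720038] [-0.84715898  2.42118713 -0.07220986]
```

View pics/w7o.png

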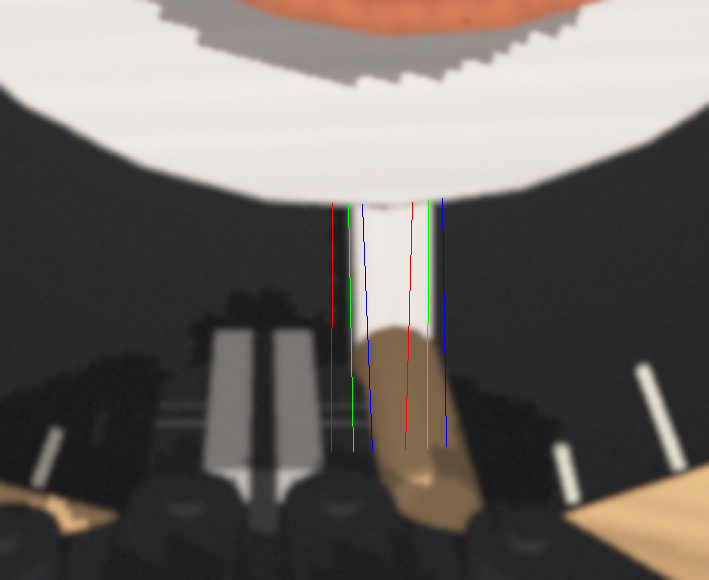

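Now about 196.8°. I'll back off, lift and measure again.

```bash
python3 -m inch '[[0,-0.012,0,0],[0,-0.02,-0.02,0],[0,-0.02,-0.065,0],[-0.01,-0.01,-0.11,0],[-0.02,-0.005,-0.15,0]]'; python3 -m inch '[[0,0,0,0],[0,0,0,0]]'; python3 look.py 8; python3 ov.py 8 195 196.5 198 180 80 400 260
```

```text
time: 8.6
position: [0.505, 0.0676, 0.2195]
tcp_rot: [0.001, 0.992, 0.123, 0.001]
ft_force: [0.2, 0.3, 0.8]
width: 0.0002
time: 8.8
position: [0.505, 0.0679, 0.2184]
tcp_rot: [0.0, 0.992, 0.123, 0.001]
ft_force: [0.1, -0.8, -0.9]
width: 0.0
8.8 [0.50502766 0.06788735 0.218356  ] [ 0.05526205 -0.81126996 -0.86477861]
```

View pics/w8o.png

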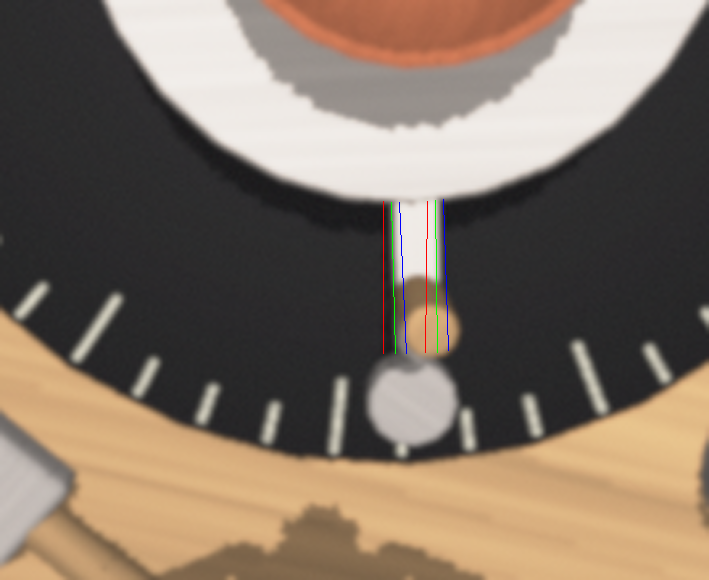

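View pics/w8.png

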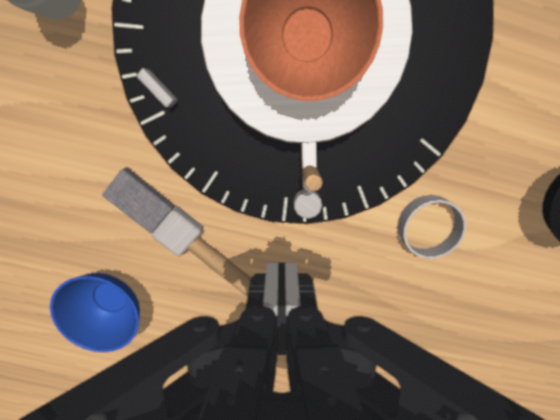

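```bash
python3 - <<'E'
from h import *
from scipy.optimize import least_squares
ci=np.load("w8.npy",allow_pickle=True).item();im=cv2.imread("pics/w8.png")
c=np.array([.63436,.07971])
hs=cv2.cvtColor(im,cv2.COLOR_BGR2HSV)
g=im.mean(2)
# stud: bright face blob
m=((g>165)&(hs[...,1]<60)).astype(np.uint8);m[:190]=0;m[222:]=0;m[:,:290]=0;m[:,322:]=0
n,l,st,ce=cv2.connectedComponentsWithStats(m);print(st[1:],ce[1:])
for nm,q,z in(("post",(313.7,182.2),.095),("stud",(307.2,204.3),.03),("studblob",ce[1+st[1:,4].argmax()],.03)):
    X=ray("wrist",[q],z,ci)[0];v=X[:2]-c;print(nm,X.round(4),np.hypot(*v).round(4),(np.degrees(np.arctan2(v[1],v[0]))%360).round(2))
c2=[]
for y in range(146,164,2):
    row=g[y,285:335];w=np.clip(row-130,0,None);c2.append((285+(w*np.arange(50)).sum()/w.sum(),y))
B=ray("wrist",c2,.055,ci);v=B[:,:2]-c;print(np.hypot(*v.T).round(4),(np.degrees(np.arctan2(v[:,1],v[:,0]))%360).round(2))
E
```

```text
[[295 194  26  27 466]] [[307.59871245 205.25107296]]
post [0.5276 0.0471 0.095 ] 0.1116 197.01
stud [0.4901 0.0372 0.03  ] 0.1504 196.44
studblob [0.4892 0.0365 0.03  ] 0.1514 196.58
[0.0884 0.0902 0.0919 0.0937 0.0955 0.0973 0.0991 0.1009 0.1027] [196.82 196.8  196.78 196.77 196.77 196.77 196.77 196.8  196.83]
```

Lever 196.8–197.0°, stud 196.4–196.6°. That is about 0.3° off, or under 1 mm at the stud. One final scene check before handing in.

```bash
python3 - <<'E'
from h import *
a=arm.camera("side");cv2.imwrite("pics/sd9.png",cv2.cvtColor(a,cv2.COLOR_RGB2BGR))
b=cv2.imread("pics/side0.png");d=cv2.absdiff(cv2.cvtColor(a,cv2.COLOR_RGB2BGR),b).max(2);print((d>60).sum())
E
```

```text
27297
```

View pics/sd9.png

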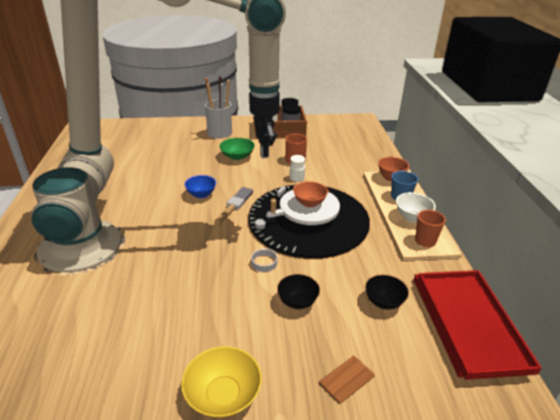

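The side view shows the post at (273,207) over the round stud at (260,223). The bowl is at (310,194), and the other things are where they started.

```bash
python3 -c "
from bench import arm
print(arm.finish_job())"
```

```text
the job is handed in; nothing more can be done
None
```

The turntable's lever now points at the round stud, and I handed the job in at about 9 s of the 35 s. I pushed the post with the closed fingertips from its +y side, about +38° anticlockwise, in two pushes with a measurement between. Then I backed off and lifted clear.

- **Lever against stud:** the last wrist picture put the lever at 196.8° by its bar and 197.0° by its post. The stud was at 196.4–196.6°, so the lever is about 0.3° off, which is under 1 mm at the stud.
- **Forces and contact:** the wrist readings between moves stayed under about 7 N. The fingers were meant to touch only the post, and they were held well clear of the bowl. At hand-in the arm touched nothing.
- **Other things:** by eye, the last side view showed the bowl riding in the middle and the loose things where they started. I did not measure each one.
- **Checks that disagreed:** the networks' points for axis, lever post and pointer were wrong; they marked the head or bowl instead. I used my own fits of the disc and base plate in the wrist pictures, which agreed to about 1 mm. The early scene and side estimates of the axis were up to about 12 mm off those fits, so I did not use them.

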